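# Hang the keyhole bracket on the stand's sprung stud

## Task

Pick up the tool bracket and hang it on the plywood stand: find the stud by feel with the large round end of the bracket's keyhole, press the bracket over the stud head until its back plate lies flat on the board, then push it straight down until it is fully home and locked under the stud head, and let go of it. Work gently: never push the bracket against the stud or the stand with more than about 20 N, and leave the dye bottle and the solder spool beside it where they are.

Things in the scene. Friction and masses are not known exactly. Their poses are not given: they have to be found in the camera images.
- bracket: Loose tool bracket, 0.22 kg, standing upright. Aluminium back plate 70 wide (y), 100 high, 4 thick, with a keyhole; at its bottom a foot 50 deep (-x), 4 thick with 11 mm side lips; at its top a wooden arm to the front. Origin: middle of the plate's lower edge on its BACK face (x = 0, the face that goes on the board); x points out of the back, z up, the foot and arm run to -x.
- keyhole (a point): Centre of the keyhole's round hole, 20 diameter, on the plate's back face (bracket frame 0, 0, 45 mm; axes as bracket). From it a slot 9 wide runs straight UP to z = 65.5. On the plate's front two ramps beside the slot rise from 0 at z = 55 to 3.6 mm at z = 67.5, then level to z = 72.
- grip_arm (a point): Middle of the bracket's wooden arm, the place to hold from above (bracket frame -35, 0, 88 mm; axes as bracket). The arm is 14 wide (y), 24 high (z 76 to 100), from x = -4 to -59, with a small upturned nose to x = -65, z = 103.
- stand: Fixed upright plywood board 220 wide (y), 165 high, 18 thick, its foot behind it. Origin: at bench height under the middle of the FRONT face (x = 0); x points into the board, away from the robot at yaw 0; z up. A headed steel stud points straight out of the front (-x).
- stud_mark (a point): Nominal stud place on the board's front (stand frame 0, 0, 115 mm; axes as stand). Set by hand: the true stud axis is anywhere up to 4 mm off in y and up to 4 mm in z; find it by feel or sight. Head 16 diameter, bevelled front edge, its front 9 mm and its back 5 mm off the board; neck 6 diameter. If the hole misses the head, the plate's back stops 9 mm off the board; else it reaches it.
- stud (a joint): How far the sprung stud is drawn out (m): 0 at rest, 0.002 with the bracket home. Spring: 3.2 N at 0, plus 0.8 N per mm; it cannot be pushed in. From hole over head to home the bracket slides down 17.5 mm (+-2); the ramps draw the stud out, so this takes a push of roughly 3 to 8 N, then the slot's end stops hard.
- dye_bottle: Bystander: upright dropper bottle, 33 diameter, 102 high, origin under its centre; beside the stand.
- solder_spool: Bystander: small white spool, 55 diameter, 28 high, origin under its centre; lies flat beside the stand.

How it is judged:
On the way:
1. the bracket's back plate is pressed flat on the board with its round hole over the stud head, not yet locked (x of keyhole in the frame of stand above -0.003 m and y of keyhole in the frame of stud_mark between -0.008 and 0.008 m and z of keyhole in the frame of stud_mark between -0.01 and 0.008 m and value of joint stud below 0.0008 m), for 0.1 s.
At the end, for the whole second after the job is handed in: The bracket hangs released and still, upright within 0.12 rad: stud drawn out more than 1.5 mm, plate within 3 mm of the board at the keyhole, the round hole's centre 11.5 to 23.5 mm below and within 7 mm sideways of the stud's nominal point (value of joint stud above 0.0015 m and x of keyhole in the frame of stand above -0.003 m and z of keyhole in the frame of stud_mark between -0.0235 and -0.0115 m and y of keyhole in the frame of stud_mark between -0.007 and 0.007 m and angle between bracket's own z axis and vertical below 0.12 rad and linear speed of bracket below 0.01 m/s); the robot touches nothing.
It fails at once if the bracket is forced against the stand or its stud: more than 35 N of contact force in all, of which the sprung stud's own clamping makes up about 10 to 15 N when home (contact force between bracket and stand above 35 N).
It fails at once if the dye bottle is moved more than 15 mm or tipped (distance of dye_bottle from where it was at the start of the episode above 0.015 m or angle between dye_bottle's own z axis and vertical above 0.3 rad).
It fails at once if the solder spool is moved more than 15 mm (distance of solder_spool from where it was at the start of the episode above 0.015 m).
It also fails if it takes over 64 s, if anything falls off the work surface, if the arm or the gripper's body presses on something with over 40 N, if the wrist force passes 120 N, or if a joint passes its speed limit or range.

## Robot

A 6-joint arm with a two-finger parallel gripper is mounted at the origin on a cart in front of the work surface, level with it; the furniture and walls round the work are solid. World frame = base frame: x ahead of the robot, y to its left, z up, the work surface at z = 0. Lengths are in m, angles in rad, forces in N, time in s.
With the tool pointing down it reaches from about 0.225 to 0.875 m from the base axis. Payload 3.4 kg.
Tool frame: the origin (TCP) lies on the centre line of the jaws, within the pads' length; the fingertips stand 17 mm ahead of it and the grasp point (between the pads) lies 2 mm behind it; z points along the fingers, y is the line along which they close (so a half turn about z gives the same grasp; the last joint's range is limited). The gripper opens to 85 mm and grips with 20 to 120 N. Pads are 22 mm wide; open, the fingers measure 114 mm over their backs; the gripper's body (76 mm by 85 mm) begins 54 mm behind the grasp point. The pads swing forward as they close: fully open they stand 13 mm farther back than shut.
Start: joints at [1.176, 0.276, 1.505, -0, 1.361, -0.121], TCP at [0.155, 0.554, 0.248] pointing down, gripper open.
Joint ranges: [-2.89, 2.89], [-0.75, 2.08], [0.22, 2.7], [-1.18, 4.32], [0.11, 2.71], [-2.7, 2.7]. Speed limits (rad/s): [2.57, 2.57, 3.14, 3.14, 3.14, 3.14].

## Interface

Orientations are given as a unit quaternion [w, x, y, z].
In Python, from rig import manip gives the robot as it stands.
- The arm moves only by the tool move_arm, never from a script. Its argument "steps" is one flat list of numbers, 7 for each row, row after row: the turn, a rotation vector about the world's x, y, z normalised to -1 to 1, where 1 is 360 degrees, then the shift along the world's x, y, z normalised to -1 to 1, where 1 is 1 m, then the opening, from -1 (shut) to 1 (fully open). A call has exactly 10 rows; each row is the pose to reach, as a shift and turn from the pose commanded when the call began, turning the shorter way round; what a row does not reach only later rows make up. A row lasts 1/10 s, in which the tool goes at most 50 mm and 8.59 degrees, less where a joint would pass 70% of its speed; a pose out of reach is approached as far as the arm can. A call with a number of a shift or a turn outside -1 to 1 is refused whole. A call with a gripper value outside its range is refused whole. The fingers move at their own pace and stop on an object; "squeeze" is the grip in N (left out, the last holds). Time passes only in rows, so rows that repeat a pose let the fingers close, or fill a call up. It gives the time, the measured TCP pose, the force, the opening and the grip force at its end, in the units of the state.
- manip.get_state(): the state, without advancing time (a new reading comes with each control period).
- manip.get_image(name): name is "scene" or "top" or "wrist"; returns a dict with "pixels" (400x640x3 uint8, blue, green, red), "fx", "fy", "cx", "cy" (pixels), "D" ([k1, k2, p1, p2, k3] as OpenCV has them; the pictures are not rectified), "R" (3x3) and "t" (3): a world point X has camera coordinates R X + t. Camera axes: x right, y down, z forward; pixel columns grow to the right and rows downward; lengths in m; the calibration is good to about 2 mm. A picture is of the moment at which its call begins. There is no depth.
- manip.sign_off(): hands the job in; it is judged then, once.
The state is a dict: "clock": time; "qpos": joint angles; "qd": joint speeds; "effort": joint torques, N m; "position": TCP position; "ee_rot": TCP orientation; "contact_force": force on the tool from outside, world axes, zero at the start; "moment": the same for the moment, N m; "width": finger opening in m; "gripper_force": force on a finger pad.
Only numpy, scipy, OpenCV 4.12 (cv2) and the standard library are available. Lean on these libraries where they do the work, as an engineer would, in place of code of your own. Each camera call takes 0.05 s, during which the arm holds its last target. There are 200 camera calls.

## Working session

There is one attempt and no reset: what is moved stays moved. The work goes in short steps, Python scripts to look and compute and a tool call to move; the robot and the scene stay as the last step left them, time stands still between calls to the robot, and variables do not carry over. Pictures are saved under pics/ and viewed, at most 10 in all, crops included, and the job is handed in when it is done.

Besides the shell and the picture viewer there is one more tool, called after "Request:" as a command line: name --argument value ..., lists and objects as JSON in quotes. move_arm: Moves the arm, as the interface text tells. Scaled input: -1 to 1 covers 1 m each way for a shift and 360 degrees each way for a turn. Its arguments: {"type":"object","properties":{"steps":{"type":"array"},"squeeze":{"type":"number"}},"required":["steps"]}

```bash
mkdir -p pics
cat > h.py <<'E'
import numpy as np,cv2,pickle
from rig import manip
def grab(n,tag):
    d=manip.get_image(n); cv2.imwrite(f'pics/{tag}.png',d['pixels']); pickle.dump(d,open(f'pics/{tag}.pkl','wb')); return d
def load(tag): return pickle.load(open(f'pics/{tag}.pkl','rb'))
def K(d): return np.array([[d['fx'],0,d['cx']],[0,d['fy'],d['cy']],[0,0,1.]])
def ray(d,uv):
    p=cv2.undistortPoints(np.array([[uv]],float),K(d),np.array(d['D'],float))[0,0]
    R=np.array(d['R']);t=np.array(d['t']); return -R.T@t, R.T@np.array([p[0],p[1],1])
def onplane(d,uv,ax,v):
    c,r=ray(d,uv); return c+r*(v-c[ax])/r[ax]
def tri(obs):
    A=np.zeros((3,3));b=np.zeros(3)
    for d,uv in obs:
        c,r=ray(d,uv); r=r/np.linalg.norm(r); P=np.eye(3)-np.outer(r,r); A+=P;b+=P@c
    return np.linalg.solve(A,b)
def proj(d,X):
    R=np.array(d['R']);t=np.array(d['t'])
    return cv2.projectPoints(np.array(X,float).reshape(-1,3),cv2.Rodrigues(R)[0],t,K(d),np.array(d['D'],float))[0][:,0]
E
python3 - <<'E'
from h import *
for n in('scene','top','wrist'):
    d=grab(n,n+'0'); print(n,-np.array(d['R']).T@d['t'])
print(manip.get_state())
a=cv2.imread('pics/scene0.png');b=cv2.imread('pics/top0.png')
E
```

```text
scene [ 0.02444087 -0.41832059  0.79500657]
top [0.44996238 0.03504645 1.21108588]
wrist [0.08463135 0.57326272 0.37179322]
{'clock': 0.15, 'qpos': array([ 1.17601376e+00,  2.76465997e-01,  1.50580333e+00, -2.75111102e-05,
        1.36070533e+00, -1.21000651e-01]), 'qd': array([-0.00028672, -0.00176745, -0.00481138, -0.00028249,  0.00049276,
        0.00040056]), 'effort': array([ 1.60313306e-03, -4.17143941e+01, -2.46033293e+01, -2.50650010e-04,
        7.70595769e-03, -2.95980605e-06]), 'position': array([0.15534321, 0.55325209, 0.24764468]), 'ee_rot': array([-1.63227770e-04,  1.36460938e-01,  9.90645211e-01, -6.71578061e-04]), 'contact_force': array([-0.54778069,  0.85946369, -0.49270609]), 'moment': array([-0.01059185, -0.01528768,  0.00879421]), 'gripper_force': 0.0, 'width': 0.08560969962378669}
```

View pics/scene0.png

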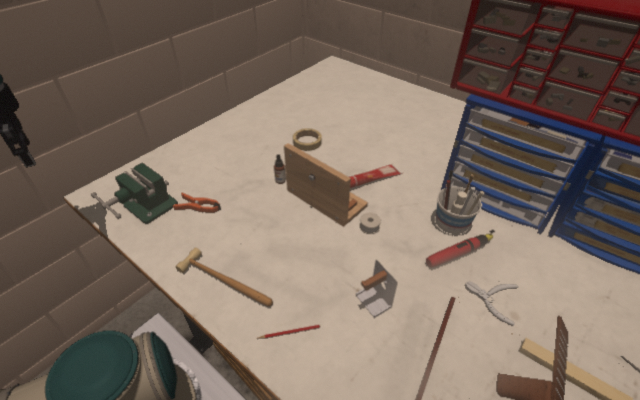

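View pics/top0.png

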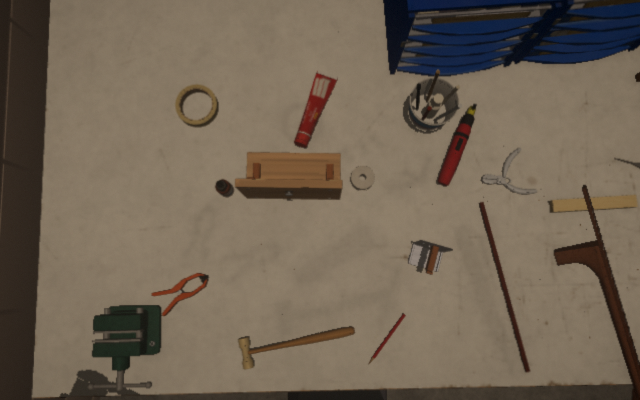

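The scene view shows the stand near (320,180), with the stud at about (311,177), the bracket near (377,290), the bottle at (280,170) and the spool at (370,222). In the top view the stand is at (290,178), the stud at (289,196) and the bracket at (428,257). I'll enlarge both.

Run:
```python
from h import *
t=cv2.imread('pics/top0.png');s=cv2.imread('pics/scene0.png')
def crop(i,x,y,w,h,f): return cv2.resize(i[y:y+h,x:x+w],None,fx=f,fy=f,interpolation=cv2.INTER_CUBIC)
a=crop(t,205,140,170,75,4.7)[:300,:799]
# bottom: bracket top (x8) and scene
b=crop(t,400,230,66,50,6)
c=crop(s,350,255,66,66,6)[:300]
im=np.zeros((600,800,3),np.uint8); im[:a.shape[0],:a.shape[1]]=a[:,:800]; im[300:600,:396]=b[:300,:396]; im[300:600,400:796]=c[:300,:396]
cv2.imwrite('pics/c1.png',im)
d=crop(s,270,140,120,90,6.6)[:600,:800]; cv2.imwrite('pics/c2.png',d)
```

```text
(no output)
```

View pics/c1.png

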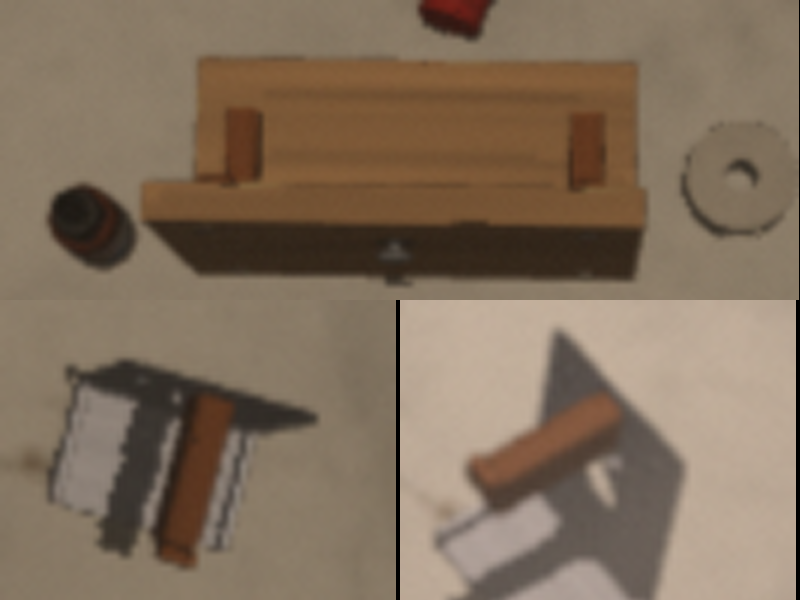

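View pics/c2.png

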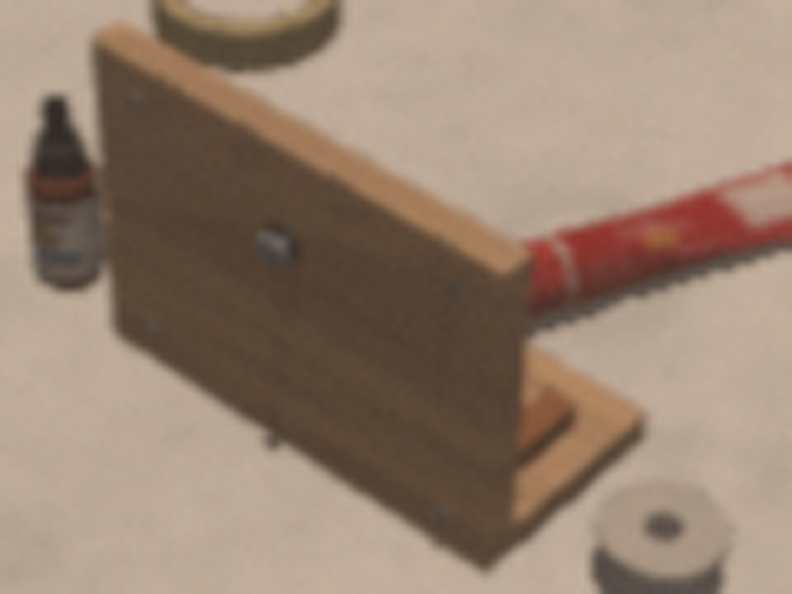

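```bash
cat > fit.py <<'E'
from h import *
from scipy.optimize import least_squares
T=load('top0');S=load('scene0')
def ct(u,v,f=4.7,o=(205,140)): return ((u+.5)/f-.5+o[0],(v+.5)/f-.5+o[1])
def cs(u,v): return ct(u,v,6.6,(270,140))
def bt(u,v): return ct(u,v-300,6,(400,230))
def bs(u,v): return ct(u-400,v-300,6,(350,255))
def fit(obs,x0):
    def W(p,P): c,s=np.cos(p[2]),np.sin(p[2]); return np.array([p[0]+c*P[0]-s*P[1],p[1]+s*P[0]+c*P[1],P[2]])
    f=lambda p:np.concatenate([proj(d,W(p,P))[0]-uv for d,uv,P in obs])
    r=least_squares(f,x0,loss='soft_l1'); return r.x,f(r.x).reshape(-1,2).round(1),W
st=[(T,ct(143,222),(0,.11,.165)),(T,ct(645,228),(0,-.11,.165)),(T,ct(200,275),(0,.11,0)),(T,ct(635,279),(0,-.11,0)),
(S,cs(97,42),(0,.11,.165)),(S,cs(527,278),(0,-.11,.165)),(S,cs(118,330),(0,.11,0)),(S,cs(487,572),(0,-.11,0))]
p,r,W=fit(st,[.45,.1,0]);print('stand',p,r.tolist())
br=[(T,bt(125,360),(0,.035,.1)),(T,bt(316,415),(0,-.035,.1)),(T,bt(197,395),(-.004,.007,.1)),(T,bt(236,400),(-.004,-.007,.1)),(T,bt(70,372),(0,.035,0)),
(S,bs(558,328),(0,.035,.1)),(S,bs(685,465),(0,-.035,.1))]
q,r,_=fit(br,[.4,-.2,-.2]);print('bracket',q,r.tolist())
print('grip',W(q,(-.035,0,.088)))
h=tri([(S,cs(272,246)),(T,ct(394,284))]);print('stud tri',h)
c,s=np.cos(p[2]),np.sin(p[2]);R=np.array([[c,s,0],[-s,c,0],[0,0,1]])
print('stud in stand',R@(h-[p[0],p[1],0]))
# scene ray to head-front plane x=-9mm of stand
cc,rr=ray(S,cs(272,246));cc=R@(cc-[p[0],p[1],0]);rr=R@rr;print(cc+rr*(-.009-cc[0])/rr[0])
print('bottle',onplane(T,ct(75,205),2,.1),'spool',onplane(T,ct(740,175),2,.028))
E
python3 fit.py
```

```text
stand [ 0.6270753   0.10223635 -0.03828064] [[-0.1, -0.6], [1.1, -0.5], [-0.3, -0.1], [0.7, 0.1], [-0.8, -0.8], [-2.5, -0.5], [-0.6, 0.8], [0.5, 0.8]]
bracket [ 0.50697954 -0.20428801 -0.30927368] [[-0.3, -0.1], [-0.0, -0.0], [0.1, -0.5], [-0.0, 0.6], [1.0, 0.7], [0.1, -0.3], [-0.1, -0.5]]
grip [ 0.47364011 -0.19363517  0.088     ]
stud tri [0.60891534 0.10267057 0.12698723]
stud in stand [-0.01816328 -0.00026111  0.12698723]
[-0.009       0.00197589  0.12043694]
bottle [0.65010726 0.25438107 0.1       ] spool [ 0.66942184 -0.05816577  0.028     ]
```

Request:
move_arm --steps '[0,0,0,0.016,-0.036,0,1,0,0,0,0.035,-0.082,0,1,0,0,0,0.054,-0.127,0,1,0,0,0,0.073,-0.172,0,1,0,0,0,0.092,-0.217,0,1,0,0,0,0.111,-0.262,0,1,0,0,0,0.13,-0.307,0,1,0,0,-0.002,0.149,-0.352,0,1,0,0,-0.004,0.168,-0.397,0,1,0,0,-0.0056,0.187,-0.442,0,1]'

```text
clock: 1.15
position: [0.3426, 0.1098, 0.2484]
ee_rot: [0.0, 0.154, 0.988, 0.0]
contact_force: [0.5, 0.4, -0.4]
width: 0.0851
gripper_force: 0.0
```

Request:
move_arm --steps '[0,0,0,0.017,-0.04,-0.01,1,0,0,0,0.035,-0.082,-0.02,1,0,0,0,0.053,-0.123,-0.03,1,0,0,0,0.071,-0.164,-0.04,1,0,0,0,0.089,-0.205,-0.05,1,0,0,0,0.105,-0.245,-0.06,1,0,0,0,0.118,-0.275,-0.07,1,0,0,0,0.126,-0.292,-0.078,1,0,0,0,0.131,-0.305,-0.078,1,0,0,0,0.131,-0.305,-0.078,1]'

```text
clock: 2.15
position: [0.474, -0.1941, 0.1702]
ee_rot: [-0.0, 0.154, 0.988, 0.0]
contact_force: [-0.1, 0.9, -0.4]
width: 0.0853
gripper_force: 0.0
```

Run:
```python
from h import *
d=grab('wrist','w1');s=manip.get_state();print(s['position'],s['ee_rot'],s['contact_force'],s['clock'])
q=[.50698,-.20429,-.30927];c,sn=np.cos(q[2]),np.sin(q[2])
im=cv2.imread('pics/w1.png')
for P in[(-.004,.007,.1),(-.004,-.007,.1),(-.059,.007,.1),(-.059,-.007,.1),(0,.035,.1),(0,-.035,.1),(-.035,0,.1),(-.05,.035,.004),(-.05,-.035,.004)]:
    X=[q[0]+c*P[0]-sn*P[1],q[1]+sn*P[0]+c*P[1],P[2]]
    u=proj(d,X)[0];print(P,u.round(1)); cv2.circle(im,tuple(int(v) for v in u),2,(0,255,0),-1)
cv2.imwrite('pics/w1m.png',im)
```

```text
[ 0.47341795 -0.19292392  0.17047094] [-2.26632135e-04  1.54019314e-01  9.88067720e-01  4.24972402e-04] [-0.00761877 -0.2448578   0.21671549] 2.2
(-0.004, 0.007, 0.1) [327.3 259. ]
(-0.004, -0.007, 0.1) [307.9 259. ]
(-0.059, 0.007, 0.1) [328.1 185. ]
(-0.059, -0.007, 0.1) [307.1 185. ]
(0, 0.035, 0.1) [365.8 263.8]
(0, -0.035, 0.1) [269.4 263.9]
(-0.035, 0, 0.1) [317.6 218.7]
(-0.05, 0.035, 0.004) [353. 170.]
(-0.05, -0.035, 0.004) [281.9 170. ]
```

View pics/w1m.png

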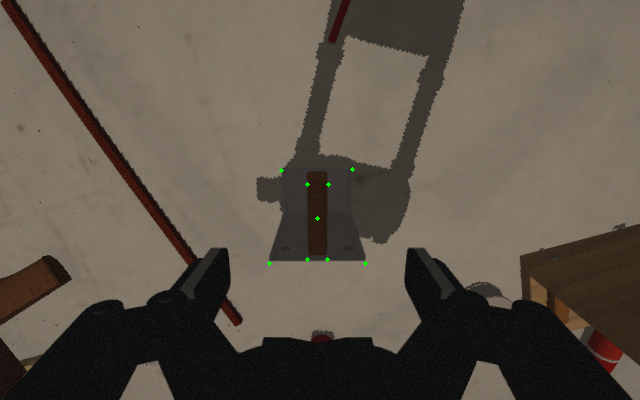

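The fitted points sit on the bracket: arm at (317,218), plate edge at row 261. I'll descend and grip.

Request:
move_arm --steps '[0,0,0,0,0,-0.015,1,0,0,0,0,0,-0.035,1,0,0,0,0,0,-0.055,1,0,0,0,-0.001,0,-0.07,1,0,0,0,-0.001,0,-0.08,1,0,0,0,-0.001,0,-0.084,1,0,0,0,-0.001,0,-0.084,1,0,0,0,-0.001,0,-0.084,-1,0,0,0,-0.001,0,-0.084,-1,0,0,0,-0.001,0,-0.084,-1]' --squeeze 60

```text
clock: 3.2
position: [0.4729, -0.1936, 0.0869]
ee_rot: [0.001, 0.154, 0.988, -0.0]
contact_force: [0.0, -0.2, 0.7]
width: 0.0442
gripper_force: 0.0
```

Request:
move_arm --steps '[0,0,0,0,0,0,-1,0,0,0,0,0,0,-1,0,0,0,0,0,0,-1,0,0,0,0,0,0,-1,0,0,0,0,0,0,-1,0,0,0,0,0,0.002,-1,0,0,0,0,0,0.005,-1,0,0,0,0,0,0.01,-1,0,0,0,0,0,0.015,-1,0,0,0,0,0,0.02,-1]'

```text
clock: 4.2
position: [0.4725, -0.1933, 0.1067]
ee_rot: [0.0, 0.154, 0.988, 0.0]
contact_force: [0.0, 0.0, -1.8]
width: 0.0132
gripper_force: 58.4
```

```bash
cat >> fit.py <<'E'
print('-----')
Ms=np.array([W(p,(-.009,y,z)) for y in(-.004,0,.004) for z in(.111,.115,.119)])
print('top mark pred crop', ((proj(T,W(p,(-.007,0,.115)))[0]-[205,140]+.5)*4.7-.5))
h=tri([(S,cs(272,246)),(T,ct(396,252))]);print('tri in stand',R@(h-[p[0],p[1],0]))
def al(dd):
    # affine correction of scene residuals
    o=[(d,uv,P) for d,uv,P in st if d is dd]
    pr=np.array([proj(d,W(p,P))[0] for d,uv,P in o]);ob=np.array([uv for d,uv,P in o])
    return np.linalg.lstsq(np.c_[pr,np.ones(4)],ob,rcond=None)[0]
for dd,uv in((S,cs(272,246)),(T,ct(396,252))):
    A=al(dd);g=lambda yz:np.r_[proj(dd,W(p,(-.008,yz[0],yz[1])))[0],1]@A-uv
    print('refined y,z',least_squares(g,[0,.115]).x)
cv2.imwrite('pics/c3.png',np.hstack([cv2.resize(S['pixels'][160:195,295:330],(399,399),interpolation=cv2.INTER_CUBIC),cv2.resize(T['pixels'][175:210,272:307],(399,399),interpolation=cv2.INTER_CUBIC)]))
E
python3 fit.py | sed -n '/-----/,$p'
```

```text
-----
top mark pred crop [403.05375404 255.93480456]
tri in stand [-0.00624175  0.00355206  0.11789062]
refined y,z [0.00671259 0.11760037]
refined y,z [0.00109196 0.13656598]
```

Request:
move_arm --steps '[0,0,0,0,0.004,0.015,-1,0,0,0,0,0.015,0.035,-1,0,0,0.005,0,0.04,0.053,-1,0,0,0.01,0.005,0.08,0.053,-1,0,0,0.015,0.015,0.12,0.053,-1,0,0,0.022,0.025,0.16,0.053,-1,0,0,0.029,0.035,0.2,0.053,-1,0,0,0.036,0.045,0.24,0.053,-1,0,0,0.04,0.053,0.275,0.053,-1,0,0,0.0431,0.06,0.3,0.053,-1]'

```text
clock: 5.2
position: [0.5326, 0.1091, 0.1597]
ee_rot: [0.0, 0.018, 1.0, 0.0]
contact_force: [0.4, -1.4, -2.9]
width: 0.0129
gripper_force: 58.8
```

View pics/c3.png

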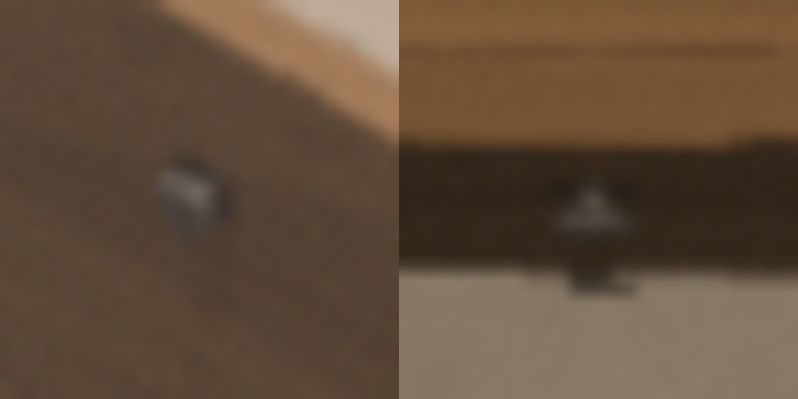

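Run:
```python
from h import *
T=grab('top','top2')['pixels'];S=grab('scene','scene2')['pixels']
r=lambda i,x,y,w,h:cv2.resize(i[y:y+h,x:x+w],None,fx=8,fy=8,interpolation=cv2.INTER_CUBIC)
im=np.hstack([r(T,265,170,50,70),r(S,295,150,50,70)])
im=np.ascontiguousarray(im[:600]);cv2.imwrite('pics/c4.png',im)
print(manip.get_state()['position'],manip.get_state()['contact_force'])
```

```text
[0.53338433 0.1099018  0.15967088] [-0.37653477 -0.61284542 -3.16392194]
```

View pics/c4.png

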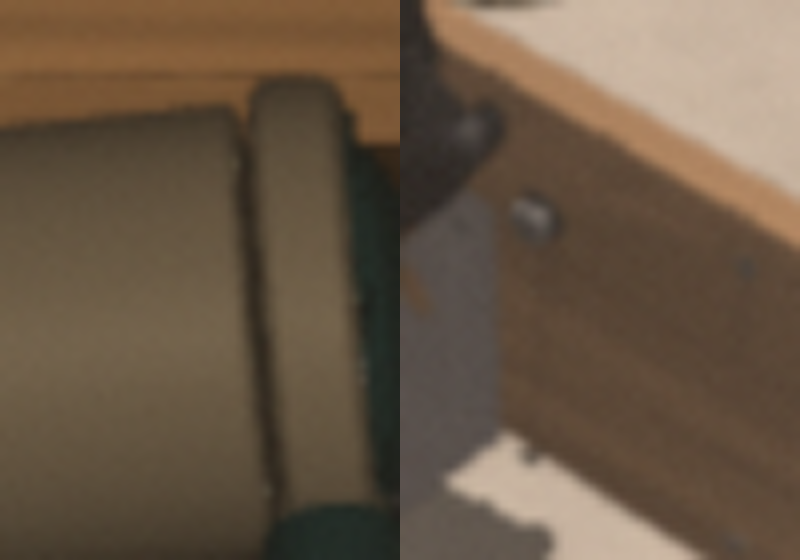

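Run:
```python
from h import *
from scipy.optimize import least_squares
S=load('scene2')
px=lambda u,v:np.array([(u-400+.5)/8-.5+295,(v+.5)/8-.5+150])
tcp=np.array([.5330,.1096,.1597]);yaw=-.038
R=np.array([[np.cos(yaw),-np.sin(yaw),0],[np.sin(yaw),np.cos(yaw),0],[0,0,1]])
for k in(.033,.035):
  for P,o in(((0,-.035,.1),(491,198)),((0,-.035,0),(501,442))):
    X=tcp+R@(np.array(P)+[k,0,-.0867]); print(k,P,(proj(S,X)[0]-px(*o)).round(2))
m=np.array([.6271,.1022,0])
f=lambda yz,c:proj(S,m+R@[-.008,yz[0],yz[1]])[0]-px(537,217)-c
for c in((0,0),(-.5,0),(-1,0),(0,.5),(.5,0),(1,0)): print(c,least_squares(f,[0,.115],args=(np.array(c),)).x)
```

```text
0.033 (0, -0.035, 0.1) [-0.09  2.38]
0.033 (0, -0.035, 0) [-0.48  1.21]
0.035 (0, -0.035, 0.1) [0.48 1.99]
0.035 (0, -0.035, 0) [0.05 0.8 ]
(0, 0) [-0.00027851  0.12165133]
(-0.5, 0) [0.00152931 0.12061916]
(-1, 0) [0.00334271 0.1195838 ]
(0, 0.5) [-0.00025024  0.11991343]
(0.5, 0) [-0.00208078  0.12268033]
(1, 0) [-0.00387752  0.12370616]
```

Request:
move_arm --steps '[0,0,0,0.008,0,0,-1,0,0,0,0.016,-0.001,0,-1,0,0,0,0.024,-0.0015,0,-1,0,0,0,0.031,-0.002,0,-1,0,0,0,0.036,-0.0025,0,-1,0,0,0,0.04,-0.0025,0,-1,0,0,0,0.042,-0.0025,0,-1,0,0,0,0.042,-0.0025,0,-1,0,0,0,0.042,-0.0025,0,-1,0,0,0,0.042,-0.0025,0,-1]'

```text
clock: 6.3
position: [0.5741, 0.1042, 0.1593]
ee_rot: [-0.0, 0.019, 1.0, 0.0]
contact_force: [-0.5, -0.6, -2.8]
width: 0.013
gripper_force: 59.0
```

Request:
move_arm --steps '[0,0,0,0.001,0,0,-1,0,0,0,0.002,0,0,-1,0,0,0,0.003,0,0,-1,0,0,0,0.004,0,0,-1,0,0,0,0.005,0,0,-1,0,0,0,0.006,0,0,-1,0,0,0,0.006,0,0,-1,0,0,0,0.006,0,0,-1,0,0,0,0.006,0,0,-1,0,0,0,0.006,0,0,-1]'

```text
clock: 7.3
position: [0.5804, 0.1041, 0.1593]
ee_rot: [-0.0, 0.019, 1.0, 0.0]
contact_force: [0.4, 0.1, -1.1]
width: 0.0132
gripper_force: 59.0
```

Request:
move_arm --steps '[0,0,0,0.0005,0,0,-1,0,0,0,0.001,0,0,-1,0,0,0,0.0015,0,0,-1,0,0,0,0.002,0,0,-1,0,0,0,0.0025,0,0,-1,0,0,0,0.003,0,0,-1,0,0,0,0.0035,0,0,-1,0,0,0,0.004,0,0,-1,0,0,0,0.004,0,0,-1,0,0,0,0.004,0,0,-1]'

```text
clock: 8.3
position: [0.5822, 0.1041, 0.159]
ee_rot: [-0.003, 0.019, 1.0, -0.0]
contact_force: [-7.2, -0.4, 0.3]
width: 0.0134
gripper_force: 59.5
```

Request:
move_arm --steps '[0,0,0,0.0003,0,0,-1,0,0,0,0.0006,0,0,-1,0,0,0,0.0009,0,0,-1,0,0,0,0.0012,0,0,-1,0,0,0,0.0015,0,0,-1,0,0,0,0.0018,0,0,-1,0,0,0,0.002,0,0,-1,0,0,0,0.002,0,0,-1,0,0,0,0.002,0,0,-1,0,0,0,0.002,0,0,-1]'

```text
clock: 9.3
position: [0.5826, 0.1041, 0.159]
ee_rot: [-0.004, 0.019, 1.0, -0.0]
contact_force: [-9.1, 0.4, 2.7]
width: 0.0133
gripper_force: 59.9
```

Request:
move_arm --steps '[0,0,0,0,0,0.0005,-1,0,0,0,0,0,0.001,-1,0,0,0,0,0,0.0015,-1,0,0,0,0,0,0.002,-1,0,0,0,0,0,0.0025,-1,0,0,0,0,0,0.003,-1,0,0,0,0,0,0.003,-1,0,0,0,0,0,0.003,-1,0,0,0,0,0,0.003,-1,0,0,0,0,0,0.003,-1]'

```text
clock: 10.3
position: [0.5825, 0.1041, 0.1602]
ee_rot: [-0.005, 0.019, 1.0, -0.0]
contact_force: [-6.6, 0.0, -4.2]
width: 0.0133
gripper_force: 58.5
```

```bash
python3 -c "
from rig import manip
s=manip.get_state();print(s['position'],s['contact_force'],s['moment'],s['ee_rot'])"
```

```text
[0.58253451 0.10412119 0.16022399] [-6.58919892e+00  6.54658133e-03 -4.21341370e+00] [0.01929694 1.45455098 0.05838563] [-4.88578547e-03  1.89691852e-02  9.99808113e-01 -1.89898998e-04]
```

The moment puts the contact about 9 mm to the +y side, and the keyhole actually sits at y≈0 while the top view put the stud near +3. I'll back off, shift +3 mm in y, and press again.

Request:
move_arm --steps '[0,0,0,-0.004,0,-0.001,-1,0,0,0,-0.006,0.001,-0.002,-1,0,0,0,-0.006,0.002,-0.002,-1,0,0,0,-0.006,0.003,-0.002,-1,0,0,0,-0.006,0.003,-0.002,-1,0,0,0,-0.005,0.003,-0.002,-1,0,0,0,-0.004,0.003,-0.002,-1,0,0,0,-0.003,0.003,-0.002,-1,0,0,0,-0.002,0.003,-0.002,-1,0,0,0,-0.001,0.003,-0.002,-1]'

```text
clock: 11.3
position: [0.5853, 0.1072, 0.16]
ee_rot: [-0.0, 0.019, 1.0, 0.0]
contact_force: [-0.7, 0.5, -3.6]
width: 0.013
gripper_force: 58.9
```

Request:
move_arm --steps '[0,0,0,0.0004,0,0,-1,0,0,0,0.0008,0,0,-1,0,0,0,0.001,0,0,-1,0,0,0,0.001,0,0,-1,0,0,0,0.001,0,0,-1,0,0,0,0.001,0,0,-1,0,0,0,0.001,0,0,-1,0,0,0,0.001,0,0,-1,0,0,0,0.001,0,0,-1,0,0,0,0.001,0,0,-1]'

```text
clock: 12.3
position: [0.5863, 0.1072, 0.1602]
ee_rot: [-0.0, 0.019, 1.0, 0.0]
contact_force: [-1.3, 2.1, -6.1]
width: 0.0133
gripper_force: 58.6
```

```bash
python3 -c "
from rig import manip
s=manip.get_state();print(s['position'],s['contact_force'],s['moment'],s['ee_rot'])"
```

```text
[0.58628886 0.10718302 0.16020793] [-1.2717722   2.14037037 -6.06164654] [0.27926749 0.45656489 0.05643001] [-2.23883675e-04  1.90829756e-02  9.99817874e-01  9.36796130e-05]
```

The hole is going over the head. The side forces call for about +0.5 to 1 mm in y and −1.5 mm in z, so I'll add those and keep advancing.

Request:
move_arm --steps '[0,0,0,0,0.0004,-0.0008,-1,0,0,0,0,0.0007,-0.0015,-1,0,0,0,0.0005,0.0007,-0.0015,-1,0,0,0,0.001,0.0007,-0.0015,-1,0,0,0,0.0015,0.0007,-0.0015,-1,0,0,0,0.002,0.0007,-0.0015,-1,0,0,0,0.0025,0.0007,-0.0015,-1,0,0,0,0.003,0.0007,-0.0015,-1,0,0,0,0.003,0.0007,-0.0015,-1,0,0,0,0.003,0.0007,-0.0015,-1]'

```text
clock: 13.3
position: [0.5895, 0.1078, 0.1588]
ee_rot: [-0.0, 0.019, 1.0, 0.0]
contact_force: [0.1, -1.0, -2.4]
width: 0.0132
gripper_force: 59.0
```

Request:
move_arm --steps '[0,0,0,0.0005,0,0,-1,0,0,0,0.001,0,0,-1,0,0,0,0.0015,0,0,-1,0,0,0,0.002,0,0,-1,0,0,0,0.0025,0,0,-1,0,0,0,0.003,0,0,-1,0,0,0,0.0035,0,0,-1,0,0,0,0.004,0,0,-1,0,0,0,0.0045,0,0,-1,0,0,0,0.0045,0,0,-1]'

```text
clock: 14.3
position: [0.5903, 0.1079, 0.1585]
ee_rot: [-0.004, 0.019, 1.0, -0.0]
contact_force: [-8.8, 0.5, 3.0]
width: 0.0128
gripper_force: 59.8
```

```bash
python3 -c "
from rig import manip
s=manip.get_state();print(s['position'],s['contact_force'],s['moment'],s['ee_rot'])"
```

```text
[0.59032911 0.10787954 0.15848487] [-8.77656165  0.50046263  2.95158418] [-0.05494282  1.30325224 -0.07373437] [-3.91036678e-03  1.90987657e-02  9.99809951e-01 -9.23637107e-05]
```

Request:
move_arm --steps '[0,0,0,0.0005,0,-0.0005,-1,0,0,0,0.001,0,-0.001,-1,0,0,0,0.0015,0,-0.001,-1,0,0,0,0.002,0,-0.001,-1,0,0,0,0.002,0,-0.001,-1,0,0,0,0.002,0,-0.001,-1,0,0,0,0.002,0,-0.001,-1,0,0,0,0.002,0,-0.001,-1,0,0,0,0.002,0,-0.001,-1,0,0,0,0.002,0,-0.001,-1]'

```text
clock: 15.3
position: [0.5903, 0.1079, 0.1574]
ee_rot: [-0.006, 0.019, 1.0, -0.0]
contact_force: [-13.4, -0.2, 4.6]
width: 0.0131
gripper_force: 60.2
```

```bash
python3 -c "
from rig import manip
s=manip.get_state();print(s['position'],s['contact_force'],s['moment'],s['ee_rot'])"
```

```text
[0.59031477 0.10790471 0.15742631] [-13.42177852  -0.22305049   4.61499708] [-0.00992121  1.81060828 -0.11088897] [-5.93740163e-03  1.90570507e-02  9.99800750e-01 -1.90492264e-04]
```

x has stopped hard about 8 mm past the head-front contact, so the plate is flat on the board. I'll ease the pressing and push down.

Request:
move_arm --steps '[0,0,0,-0.0015,0,0,-1,0,0,0,-0.003,0,0,-1,0,0,0,-0.004,0,-0.001,-1,0,0,0,-0.004,0,-0.002,-1,0,0,0,-0.004,0,-0.003,-1,0,0,0,-0.004,0,-0.004,-1,0,0,0,-0.004,0,-0.005,-1,0,0,0,-0.004,0,-0.006,-1,0,0,0,-0.004,0,-0.007,-1,0,0,0,-0.004,0,-0.008,-1]'

```text
clock: 16.3
position: [0.5903, 0.1078, 0.1496]
ee_rot: [-0.002, 0.019, 1.0, -0.0]
contact_force: [-5.6, -0.1, 0.4]
width: 0.0131
gripper_force: 59.6
```

Request:
move_arm --steps '[0,0,0,0,0,-0.0005,-1,0,0,0,0,0,-0.001,-1,0,0,0,0,0,-0.0015,-1,0,0,0,0,0,-0.002,-1,0,0,0,0,0,-0.0025,-1,0,0,0,0,0,-0.003,-1,0,0,0,0,0,-0.0035,-1,0,0,0,0,0,-0.004,-1,0,0,0,0,0,-0.0045,-1,0,0,0,0,0,-0.005,-1]'

```text
clock: 17.3
position: [0.5903, 0.1079, 0.1461]
ee_rot: [-0.001, 0.019, 1.0, 0.0]
contact_force: [-8.9, -0.1, 7.8]
width: 0.0131
gripper_force: 60.4
```

Request:
move_arm --steps '[0,0,0,-0.0005,0,-0.0005,-1,0,0,0,-0.001,0,-0.001,-1,0,0,0,-0.001,0,-0.0015,-1,0,0,0,-0.001,0,-0.002,-1,0,0,0,-0.001,0,-0.0025,-1,0,0,0,-0.001,0,-0.003,-1,0,0,0,-0.001,0,-0.0035,-1,0,0,0,-0.001,0,-0.0035,-1,0,0,0,-0.001,0,-0.0035,-1,0,0,0,-0.001,0,-0.0035,-1]'

```text
clock: 18.3
position: [0.5904, 0.1081, 0.1427]
ee_rot: [-0.0, 0.019, 1.0, 0.0]
contact_force: [-7.2, 0.5, 6.6]
width: 0.013
gripper_force: 60.5
```

```bash
python3 -c "
from rig import manip
s=manip.get_state();print(s['position'],s['contact_force'],s['moment'],s['ee_rot'])"
```

```text
[0.59035034 0.10807374 0.14272301] [-7.19954167  0.46568534  6.60059391] [ 0.06703539  0.89495687 -0.20167435] [-2.38307452e-04  1.92229434e-02  9.99815149e-01  2.99572959e-04]
```

Request:
move_arm --steps '[0,0,0,-0.0005,0,-0.0003,-1,0,0,0,-0.001,0,-0.0006,-1,0,0,0,-0.001,0,-0.0009,-1,0,0,0,-0.001,0,-0.0012,-1,0,0,0,-0.001,0,-0.0015,-1,0,0,0,-0.001,0,-0.0018,-1,0,0,0,-0.001,0,-0.0021,-1,0,0,0,-0.001,0,-0.0024,-1,0,0,0,-0.001,0,-0.0024,-1,0,0,0,-0.001,0,-0.0024,-1]'

```text
clock: 19.3
position: [0.5903, 0.1081, 0.1404]
ee_rot: [0.001, 0.019, 1.0, 0.0]
contact_force: [-5.4, -0.2, 5.8]
width: 0.0128
gripper_force: 60.3
```

Request:
move_arm --steps '[0,0,0,0,0,-0.0003,-1,0,0,0,0,0,-0.0006,-1,0,0,0,0,0,-0.0009,-1,0,0,0,0,0,-0.0012,-1,0,0,0,0,0,-0.0015,-1,0,0,0,0,0,-0.0018,-1,0,0,0,0,0,-0.002,-1,0,0,0,0,0,-0.002,-1,0,0,0,0,0,-0.002,-1,0,0,0,0,0,-0.002,-1]'

```text
clock: 20.3
position: [0.5903, 0.1081, 0.1397]
ee_rot: [0.001, 0.019, 1.0, 0.0]
contact_force: [-5.4, 0.7, 11.1]
width: 0.0132
gripper_force: 61.1
```

z stopped at 0.1397 with the force rising, about 18–19 mm down, which looks like home. I'll relax the push, release and retreat upward.

Request:
move_arm --steps '[0,0,0,-0.0005,0,0.0005,-1,0,0,0,-0.001,0,0.001,-1,0,0,0,-0.0015,0,0.0015,-1,0,0,0,-0.0015,0,0.0015,0,0,0,0,-0.0015,0,0.0015,0.3,0,0,0,-0.0015,0,0.0015,0.5,0,0,0,-0.0015,0,0.0015,0.5,0,0,0,-0.0015,0,0.0015,0.5,0,0,0,-0.0015,0,0.0015,0.5,0,0,0,-0.0015,0,0.0015,0.5]'

```text
clock: 21.3
position: [0.5885, 0.1078, 0.1383]
ee_rot: [-0.0, 0.019, 1.0, 0.0]
contact_force: [0.5, 0.1, 0.2]
width: 0.0636
gripper_force: 0.0
```

Request:
move_arm --steps '[0,0,0,0,0,0.005,0.5,0,0,0,0,0,0.015,0.5,0,0,0,0,0,0.03,0.5,0,0,0,0,0,0.05,0.5,0,0,0,0,0,0.07,0.5,0,0,0,-0.02,0,0.09,0.5,0,0,0,-0.05,0,0.105,0.5,0,0,0,-0.08,0,0.11,0.5,0,0,0,-0.1,0,0.11,0.5,0,0,0,-0.1,0,0.11,0.5]'

```text
clock: 22.3
position: [0.4861, 0.1079, 0.25]
ee_rot: [0.0, 0.019, 1.0, 0.0]
contact_force: [1.2, -0.7, 0.5]
width: 0.0639
gripper_force: 0.0
```

Run:
```python
from h import *
W=grab('wrist','w3')['pixels'];S=grab('scene','scene3')['pixels']
im=np.hstack([cv2.resize(W,(400,250)),cv2.resize(S[140:240,250:410],(400,250),interpolation=cv2.INTER_CUBIC)])
cv2.imwrite('pics/c5.png',im);print(manip.get_state()['contact_force'],manip.get_state()['position'])
```

```text
[ 0.73378748 -0.44780246 -0.15178698] [0.48916246 0.10785815 0.24953873]
```

View pics/c5.png

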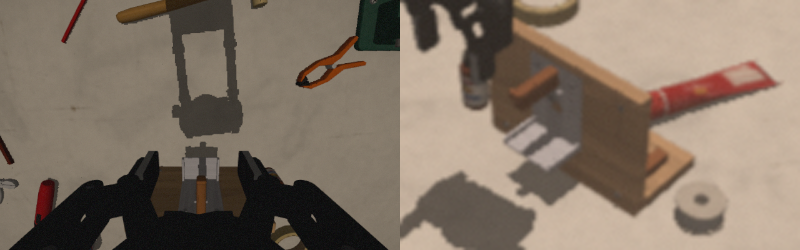

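The crops show the bracket hanging flat on the board at about (555,105), with the gripper clear and the bottle and spool in place. The force profile was ramp, then level, then hard stop, which matches home.

```bash
python3 -c "
from rig import manip
print(manip.sign_off())"
```

```text
the job is handed in; nothing more can be done
None
```

I hung the bracket on the stud, pushed it down until it stopped hard, let it go and handed the job in at about 22 s. The highest measured push was about 13 N, and the bottle and spool look untouched in the last picture. No verdict came back; I judged "locked" from the force pattern, since the state doesn't report how far the stud is drawn out.

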